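# Open the bench shear and set a flat bar to the length stop

## Task

Get the bench shear ready for the next cut: push the blade arm up past its balance point so that its counterweight keeps it fully raised against its stop, then slide the flat steel bar on the bed, without lifting it, so that its long edge lies flush along the back fence and its end passes under the raised blade and rests against the length stop. Leave the arm up and the bar in place, and leave the other things on the bench and on the bed as they are.

Things in the scene. Friction and masses are not known exactly. Their poses are not given: they have to be found in the camera images.
- shear: Bench lever shear for metal strip: blue foot plate and pivot cheek, flat bare-metal bed; bolted down. Origin at bench level on the cutting line; x along that line from the arm's free end to the pivot, y across it onto the bed, z up. Bed top at z = 0.050, x -0.130 to 0.085, y 0 to 0.211. Two gauge rods (10 mm, at z = 0.028, x = 0.034 and 0.066) run from the bed edge to y = -0.12.
- fence_face (a point): Back fence of the bed: a steel strip 12 mm high along the shear's y, from y = 0.016 to 0.206. This point is at bed level in the middle of its face, which looks along the shear's -x and lies at shear x = 0.070. Axes as the shear.
- pivot (a point): Pivot axis of the blade arm: horizontal, along the shear's y, at shear x = 0.140, z = 0.080. Axes as the shear. Arm and blade lie between shear y = -0.020 and 0, the round counterweight on the arm's cranked tail between y = -0.056 and -0.006. The fixed pivot cheek beside the arm (y 0.004 to 0.032, x 0.110 to 0.195) reaches z = 0.110.
- blade_arm (a joint): Angle of the blade arm in rad: 0 down (as it starts, blade edge 10 mm below the bed), about 1.0 fully raised on its stop. The counterweight balances it near 0.63: below that it falls shut when let go, above it swings on by itself to the stop and stays. Raising it takes 3 to 6 N at the side grip.
- grip_mid (a point): Middle of the black side grip of the blade arm, on the grip's axis; moves with the arm. The grip is a round bar 26 mm thick, 100 mm long, that sticks out sideways (along the shear's -y, away from the bed) from the arm's free end, 0.270 from the pivot axis. At the start its axis is 80 mm above the bench, with 67 mm of open space beneath it.
- stop: Length stop: a small steel plate 44 mm wide on a clamp on the gauge rods, beyond the cutting line (shear -y side); it is clamped and does not move. Same axes as the shear; origin in the middle of its stop face at bed level (face looks to +y, reaches 18 mm above bed level). Its distance from the cutting line differs from run to run.
- bar_mid (a point): Centre of the flat bar, 150 mm long (along its own y), 40 mm wide (x), 6 mm thick (z), about 0.3 kg, lying loose on the bed. x points to the fence side, -y to the blade, up to some 7 degrees askew at the start. To be slid, not lifted.
- bar_end (a point): Middle of the end face of the flat bar nearest the blade (75 mm from its centre along its -y, half-way up its thickness).
- square: Bystander: small try square lying on the near part of the bed, stock 60 x 16 x 14 mm (along x, origin under its middle), thin blade 85 mm long towards +y from the stock's robot end. Leave it.
- offcut1: Bystander: short piece of flat bar, 40 x 42 x 6 mm, on the bench near the length stop; origin under its centre. Leave it.
- offcut2: Bystander: a second such piece.
- oil_bottle: Bystander: grey oil bottle, 56 mm across, 115 mm tall, standing on the bench on the off-cut side; origin under its centre.
- file: Bystander: hand file with wooden handle, 300 mm long along x, 25 mm thick, lying on the bench; origin at its middle, at bench level.
- hammer: Bystander: hammer, 280 mm long along x, lying on the bench on the robot's right.
- drilled_plate: Bystander: drilled steel plate, 60 x 90 x 10 mm, lying on the bench; origin under its centre.
- punch: Bystander: centre punch, 110 mm long along x, 12 mm thick, lying on the bench; origin at its middle.
- bar: The same flat bar; origin under its centre.
Not all that is in view belongs to the job. Leave any pink or yellow look-alike of the bar alone.

How it is judged (in metres and radians):
On the way, in this order (a step that is already met when the one before it is completed fails the run):
1. the blade arm is past its balance point, up on its stop and staying there with nothing touching it (value of joint blade_arm above 0.93 rad and contact force between each of the fingers, the arm and blade_arm below 0.3 N), for 0.4 s.
2. the flat bar lies along the fence with its end against the length stop (y of bar_end in the frame of stop below 0.0035 m and x of each of bar_end, bar_mid in the frame of shear above 0.0465 m and angle between the y axis of bar_mid and the y axis of shear, either way round below 0.04 rad and z of bar_mid in the frame of shear below 0.057 m), for 0.2 s.
At the end, for the whole second after the job is handed in: The blade arm is up on its stop (joint above 0.93 rad) and still; the flat bar lies at rest flat on the bed, its end within 3.5 mm of the length stop, its long edge within 3.5 mm of the back fence both at the middle and at the blade end and within 0.04 rad of it (all of step 2 and value of joint blade_arm above 0.93 rad and linear speed of bar below 0.01 m/s and velocity of joint blade_arm below 0.05 rad/s); the robot touches nothing.
It fails at once if the flat bar is lifted or tipped instead of slid (z of bar_mid in the frame of shear above 0.065 m or angle between bar_mid's own z axis and vertical above 0.2 rad).
It fails at once if a bystander is moved by more than 25 mm (distance of any of square, offcut1, offcut2, oil_bottle, file, hammer, drilled_plate, punch from where it was at the start of the episode above 0.025 m).
It also fails if it takes over 54 s, if anything falls off the work surface, if the arm or the gripper's body presses on something with over 40 N, if the wrist force passes 120 N, or if a joint passes its speed limit or range.

## Robot

A 6-joint arm with a two-finger parallel gripper is mounted at the origin on the work surface. World frame = base frame: x ahead of the robot, y to its left, z up, the work surface at z = 0. Lengths are in mm, angles in rad, forces in N, time in s.
With the tool pointing down it reaches from about 200 to 875 mm from the base axis. Payload 3.4 kg.
Tool frame: the origin (TCP) lies midway between the tips of the shut fingers; the grasp point (between the pads) lies 19 mm behind it; z points along the fingers, y is the line along which they close (so a half turn about z gives the same grasp; the last joint's range is limited). The gripper opens to 94 mm and grips with 3 to 60 N. Pads are 16 mm wide; open, the fingers measure 119 mm over their backs; the gripper's body (75 mm by 177 mm) begins 78 mm behind the grasp point.
Start: joints at [-1.384, 0.276, 1.505, -0, 1.361, -0.121], TCP at [174.203, -548.013, 205.493] pointing down, gripper open.
Joint ranges: [-2.89, 2.89], [-0.75, 2.08], [0.22, 2.7], [-1.18, 4.32], [0.11, 2.71], [-2.7, 2.7]. Speed limits (rad/s): [2.57, 2.57, 3.14, 3.14, 3.14, 3.14].

## Interface

Orientations are given as a 3x3 rotation matrix whose columns are the frame's x, y, z axes.
In Python, from plant import manip gives the robot as it stands.
- The arm moves only by the tool send_rows, never from a script. Its argument "deltas" is a list of rows, each a list of 5 numbers: the finger opening in mm, from 0 to 94, then the shift along the world's x, y, z in mm, then the turn about the world's z in degrees. In form: [[fingers, tx, ty, tz, twist], ...]. A call has exactly 8 rows; each row is the pose to reach, as a shift and turn from the pose commanded when the call began; what a row does not reach only later rows make up. A row lasts 1/8 s, in which the tool goes at most 62.5 mm and 10.7 degrees, less where a joint would pass 70% of its speed; a pose out of reach is approached as far as the arm can. A call with a gripper value outside its range is refused whole. The fingers move at their own pace and stop on an object; the grip force is fixed at half the most. Time passes only in rows, so rows that repeat a pose let the fingers close, or fill a call up. It gives the time, the measured TCP pose, the force, the opening and the grip force at its end, in the units of the state.
- manip.get_obs(): the state, without advancing time (a new reading comes with each control period).
- manip.camera(name): name is "scene" or "top" or "wrist"; returns a dict with "img" (420x560x3 uint8, red, green, blue), "z_map" (420x560 float32, mm along the optical axis (not along the pixel's ray), 0 where there is no reading), "mtx" (3x3 intrinsics, pixels), "rvec" (rotation vector, rad) and "tvec" (3), from world to camera coordinates, as OpenCV has them. Camera axes: x right, y down, z forward; pixel columns grow to the right and rows downward; lengths in mm; the calibration is good to about 2 mm. A picture is of the moment at which its call begins.
- manip.close_job(): hands the job in; it is judged then, once.
The state is a dict: "clock": time; "q": joint angles; "joint_vel": joint speeds; "joint_torque": joint torques, N m; "ee_pos": TCP position; "eef_rot": TCP orientation; "force": force on the tool from outside, world axes, zero at the start; "wrist_torque": the same for the moment, N m; "gripper_width": opening from 0.0 (shut) to 1.0 (fully open); "gripper_force": force on a finger pad.
Only numpy, scipy, OpenCV 4.12 (cv2) and the standard library are available. Lean on these libraries where they do the work, as an engineer would, in place of code of your own. Each camera call takes 0.05 s, during which the arm holds its last target. There are 200 camera calls.

## Working session

There is one attempt and no reset: what is moved stays moved. The work goes in short steps, Python scripts to look and compute and a tool call to move; the robot and the scene stay as the last step left them, time stands still between calls to the robot, and variables do not carry over. Pictures are saved under pics/ and viewed, at most 10 in all, crops included, and the job is handed in when it is done.

Besides the shell and the picture viewer there is one more tool, called as a command line: name --pt "numbers of a row" for each row, then --argument value for the rest. send_rows: Moves the arm, as the interface text tells. Its arguments: {"type":"object","properties":{"deltas":{"type":"array"}},"required":["deltas"]}

```bash
mkdir -p pics; cat > h.py <<'E'
import numpy as np, cv2
from plant import manip
def cam(n):
    c=manip.camera(n); c['R']=cv2.Rodrigues(np.array(c['rvec'],float))[0]; c['t']=np.array(c['tvec'],float).ravel(); c['K']=np.array(c['mtx']); return c
def ray(c,uv,z):
    uv=np.atleast_2d(uv).astype(float)
    d=np.c_[uv,np.ones(len(uv))]@np.linalg.inv(c['K']).T@c['R']; o=-c['R'].T@c['t']
    return o+d*((z-o[2])/d[:,2])[:,None]
def proj(c,P):
    return cv2.projectPoints(np.atleast_2d(P).astype(float),c['R'],c['t'],c['K'],None)[0][:,0]
def cloud(c):
    z=c['z_map'];v,u=np.mgrid[:420,:560]
    p=np.stack([(u-c['K'][0,2])/c['K'][0,0]*z,(v-c['K'][1,2])/c['K'][1,1]*z,z],-1)
    return (p-c['t'])@c['R']
def save(c,n): cv2.imwrite(f'pics/{n}.png',c['img'][:,:,::-1])
E
python3 - <<'E'
from h import *
for n in('top','scene'):
    c=cam(n);save(c,n);np.savez(n,**{k:c[k] for k in('img','z_map','K','R','t')});print(-c['R'].T@c['t'])
    save(c,n+'0')
o=manip.get_obs();print(o['ee_pos'],o['eef_rot'],o['clock'])
E
```

```text
[2.62454085e+02 5.32413080e-01 1.54390936e+03]
[1127.75401996 -792.92530534 1226.58035172]
[ 174.08769868 -547.47177191  204.70199697] [[ 9.52991558e-01  3.02996669e-01 -3.29135210e-04]
 [ 3.02996799e-01 -9.52990226e-01  1.60279365e-03]
 [ 1.71978498e-04 -1.62717573e-03 -9.99998661e-01]] 0.1
```

View pics/top.png

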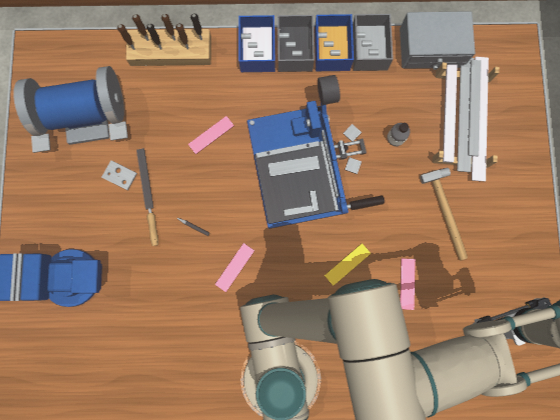

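View pics/scene.png

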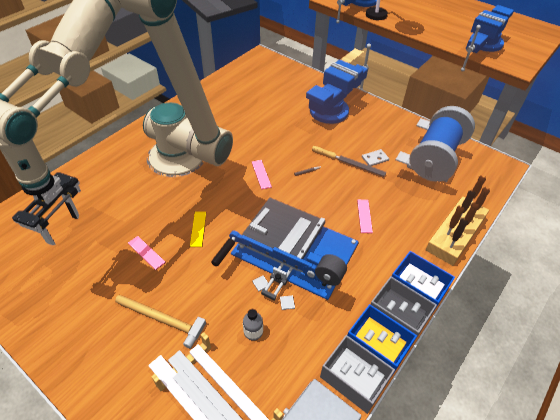

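The top view shows the shear at about (300,165): pivot at (315,110), black grip at (365,203), bar at (294,166), square at (305,205), stop at (350,148), off-cuts at (352,132) and (353,166). Next I'll enlarge both views.

```bash
python3 - <<'E'
import cv2
a=cv2.imread('pics/top.png')[80:230,235:395];cv2.imwrite('pics/tc.png',cv2.resize(a,None,fx=4,fy=4,interpolation=cv2.INTER_CUBIC)[:600])
a=cv2.imread('pics/scene.png')[190:310,205:365];cv2.imwrite('pics/sc.png',cv2.resize(a,None,fx=5,fy=5,interpolation=cv2.INTER_CUBIC))
E
```

```text
(no output)
```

View pics/tc.png

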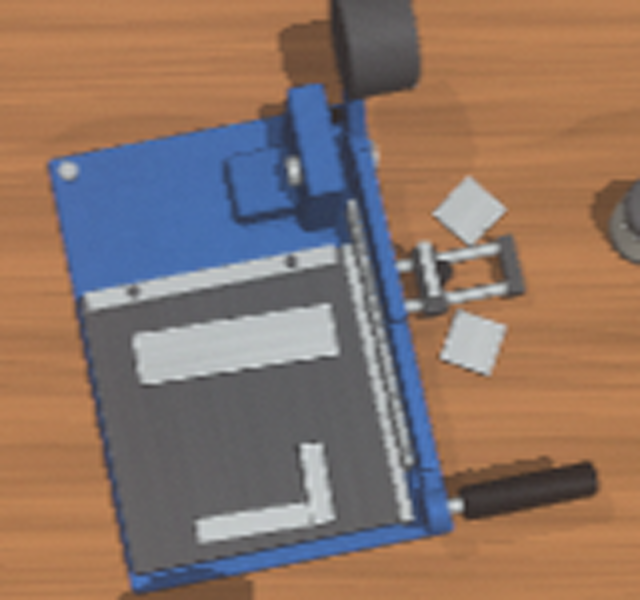

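View pics/sc.png

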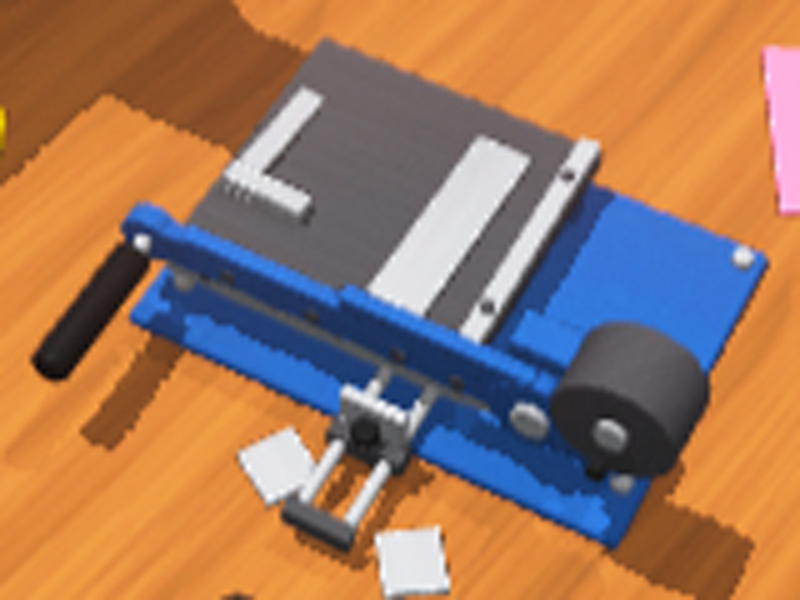

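```bash
cat > m.py <<'E'
from h import *
def load(n): return dict(np.load(n+'.npz'))
def hsv(c): return cv2.cvtColor(c['img'],cv2.COLOR_RGB2HSV)
E
python3 - <<'E'
from m import *
c=load('top');h=hsv(c)
dark=((h[...,1]<60)&(h[...,2]<125)).astype(np.uint8);dark[:,:250]=0;dark[:,345:]=0;dark[:140]=0;dark[232:]=0
k,l,s,_=cv2.connectedComponentsWithStats(dark);i=1+s[1:,4].argmax();print(s[i])
ct=max(cv2.findContours((l==i).astype(np.uint8),0,1)[0],key=len)[:,0]
W=ray(c,ct,50)[:,:2]
def side(crop_a,crop_b,off):
    a=np.array(crop_a)/4+[235,80];b=np.array(crop_b)/4+[235,80];d=(b-a)/np.linalg.norm(b-a)
    r=ct-a;t=r@d;n=abs(r@[-d[1],d[0]]);m=(n<2.5)&(t>4)&(t<np.linalg.norm(b-a)-4)
    f=cv2.fitLine(W[m].astype(np.float32),cv2.DIST_HUBER,0,.01,.01).ravel();return f,m.sum()
for nm,a,b in(('fence',(90,310),(335,265)),('left',(82,310),(133,575)),('bot',(133,575),(395,525))):
    f,n=side(a,b,0);print(nm,f,np.degrees(np.arctan2(f[1],f[0])),n)
white=((h[...,1]<50)&(h[...,2]>140)).astype(np.uint8)
k,l,s,ce=cv2.connectedComponentsWithStats(white)
for i in range(1,k):
    if s[i,4]>30 and 250<ce[i][0]<370 and 100<ce[i][1]<230:
        p=np.argwhere(l==i)[:,::-1].astype(np.float32)
        r=cv2.minAreaRect(ray(c,p,56)[:,:2].astype(np.float32));print(i,s[i],ray(c,ce[i],56)[0],r)
# grip
g=((h[...,2]<60)).astype(np.uint8);k,l,s,ce=cv2.connectedComponentsWithStats(g)
for i in range(1,k):
    if s[i,4]>100 and 320<ce[i][0]<400 and ce[i][1]<230:
        p=np.argwhere(l==i)[:,::-1].astype(np.float32);print('g',s[i],cv2.minAreaRect(ray(c,p,85)[:,:2].astype(np.float32)))
# stop pts
for u,v in((416,245),(430,312),(435,243),(445,310),(440,275)):
    q=np.array([u,v])/4+[235,80];print(ray(c,q,68)[0],cloud(c)[int(q[1]),int(q[0])])
E
```

```text
[ 254  142   84   82 3626]
fence [ 1.8335631e-01 -9.8304653e-01  6.6555701e+02 -3.0027187e+01] -79.43468 53
left [9.8335654e-01 1.8168645e-01 5.4411322e+02 5.2268486e+01] 10.468006 82
bot [ 1.8456016e-01 -9.8282123e-01  4.6841586e+02 -6.3788826e+01] -79.3645 58
56 [343 124  18  17 165] [ 721.98280539 -224.2258241    56.        ] ((721.7251586914062, -224.2650146484375), (36.602294921875, 41.239009857177734), 44.67727279663086)
62 [321 141  18  69 222] [ 589.96516426 -152.02252151   56.        ] ((592.87548828125, -154.71514892578125), (212.61477661132812, 17.193090438842773), 10.401274681091309)
64 [339 141   6  13  40] [ 677.33453424 -192.06270575   56.        ] ((677.2233276367188, -192.43174743652344), (39.47823715209961, 8.820320129394531), 11.802261352539062)
65 [344 141  16   5  39] [ 689.515244   -222.87863456   56.        ] ((688.9644165039062, -221.8561553955078), (7.88984489440918, 46.31896209716797), 10.842167854309082)
68 [256 142  63  16 265] [672.60173941 -27.00578694  56.        ] ((672.8399047851562, -27.80176544189453), (13.846233367919922, 190.2423858642578), 10.537
[... 427 characters left out ...]
21630859375, -223.29379272460938), (39.313961029052734, 40.05913162231445), 68.03823852539062)
81 [284 191  35  25 289] [498.10658334 -75.50817706  56.        ] ((508.646728515625, -62.08540725708008), (60.06766128540039, 101.6571273803711), 8.290406227111816)
[ 691.37697196 -182.56381395   68.        ] [ 691.75180653 -182.41913002   69.36587744]
[ 639.7613748  -191.31297564   68.        ] [ 649.77301569 -194.86771764   28.91950925]
[ 692.72544329 -196.80752175   68.        ] [ 714.66310688 -203.48084149    1.17414995]
[ 641.13661163 -202.50850068   68.        ] [ 652.5318894  -207.06335958   29.74084509]
[ 668.01357983 -199.70493682   68.        ] [ 674.11939922 -201.64927891   54.25154837]
```

send_rows --pt "94 42 36 0 10.4" --pt "94 83 72 0 20.7" --pt "94 125 108 0 31.1" --pt "94 166 144 0 41.5" --pt "94 207 180 0 51.8" --pt "94 249 216 0 62.2" --pt "94 290 252 0 72.5" --pt "94 331.5 288.8 0 82.9"

```text
clock: 1.1
ee_pos: [506.7, -257.8, 205.1]
eef_rot: [[-0.189, 0.982, -0.0], [0.982, 0.189, 0.0], [0.0, -0.0, -1.0]]
force: [-0.7, 0.0, -0.2]
gripper_width: 1.0
gripper_force: 0.0
```

```bash
python3 - <<'E'
from m import *
o=manip.get_obs();print(o['clock'],o['ee_pos'],o['eef_rot'],o['q'])
c=cam('wrist');save(c,'w1')
t=cam('top');P=cloud(t);h=hsv(t)
c2=cloud(c);hh=hsv(c)
m=(hh[...,2]<70)&(c2[...,2]>60)&(c2[...,2]<100)&(abs(c2[...,0]-506)<60)&(abs(c2[...,1]+259)<90)
q=c2[m];print(m.sum(),cv2.minAreaRect(q[:,:2].astype(np.float32)),np.percentile(q[:,2],[5,50,95]))
E
```

```text
1.1 [ 506.69746511 -257.79512612  205.14299261] [[-1.88707793e-01  9.82033202e-01 -3.99328760e-04]
 [ 9.82033268e-01  1.88707846e-01  1.00797205e-04]
 [ 1.74342672e-04 -3.73132909e-04 -9.99999915e-01]] [-5.92925895e-01  2.66556545e-01  1.51907258e+00 -1.42820170e-04
  1.35635102e+00 -7.82741641e-01]
2732 ((508.06494140625, -253.93572998046875), (19.858318328857422, 99.91515350341797), 10.612753868103027) [83.85255373 91.33173226 93.0754585 ]
```

View pics/w1.png

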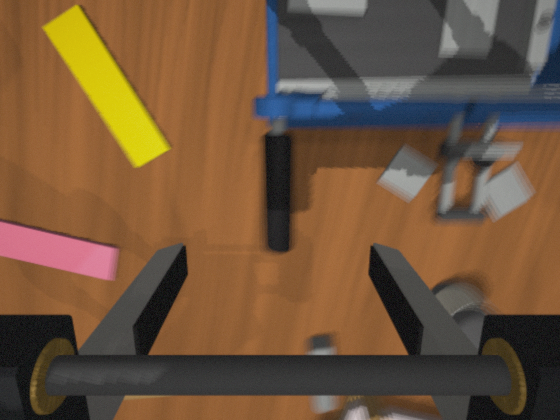

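The wrist picture shows the black grip (265–290, 135–250) lying centred between the open fingers. I'll go down and grasp it.

send_rows --pt "94 1 2 -40 0" --pt "94 2 4 -85 0" --pt "94 2 4 -125 0" --pt "94 2 4 -144 0" --pt "94 2 4 -144 0" --pt "0 2 4 -144 0" --pt "0 2 4 -144 0" --pt "0 2 4 -144 0"

```text
clock: 2.2
ee_pos: [508.2, -255.6, 62.5]
eef_rot: [[-0.183, 0.983, 0.002], [0.983, 0.183, -0.001], [-0.001, 0.001, -1.0]]
force: [-0.1, 0.1, -0.6]
gripper_width: 0.717
gripper_force: 0.0
```

send_rows --pt "0 0 0 0 0" --pt "0 0 0 0 0" --pt "0 0 0 0 0" --pt "0 0 0 0 0" --pt "0 0 0 0 0" --pt "0 0 0 0 0" --pt "0 0 0 0 0" --pt "0 0 0 0 0"

```text
clock: 3.2
ee_pos: [503.0, -256.0, 61.3]
eef_rot: [[-0.185, 0.983, -0.009], [0.983, 0.185, -0.001], [0.001, -0.009, -1.0]]
force: [-9.0, -3.7, 4.8]
gripper_width: 0.268
gripper_force: 30.0
```

send_rows --pt "0 -4 -1 13 0" --pt "0 -3 -0.7 29.5 0" --pt "0 -0.7 -0.3 45.5 0" --pt "0 3 0.4 64 0" --pt "0 8.2 1.3 82 0" --pt "0 14.5 2.5 100 0" --pt "0 22 3.9 117 0" --pt "0 28 5 129 0"

```text
clock: 4.2
ee_pos: [532.6, -250.6, 191.1]
eef_rot: [[-0.183, 0.983, -0.007], [0.983, 0.183, -0.001], [0.0, -0.007, -1.0]]
force: [-5.8, -3.1, -1.2]
gripper_width: 0.27
gripper_force: 30.0
```

send_rows --pt "0 9.4 1.7 16 0" --pt "0 20 3.7 32 0" --pt "0 31.7 5.9 46.6 0" --pt "0 44.2 8.2 60.5 0" --pt "0 57.7 10.7 73.5 0" --pt "0 70 13 83.7 0" --pt "0 83 15.3 93.3 0" --pt "0 85 15.7 95 0"

```text
clock: 5.2
ee_pos: [616.3, -235.3, 291.7]
eef_rot: [[-0.182, 0.983, -0.004], [0.983, 0.182, -0.004], [-0.003, -0.005, -1.0]]
force: [-13.7, -0.6, 17.1]
gripper_width: 0.273
gripper_force: 30.0
```

send_rows --pt "0 0 0 0 0" --pt "94 0 0 0 0" --pt "94 0 0 0 0" --pt "94 0 0 0 0" --pt "94 0 0 0 0" --pt "94 0 0 0 0" --pt "94 0 0 0 0" --pt "94 0 0 0 0"

```text
clock: 6.2
ee_pos: [620.7, -234.5, 285.4]
eef_rot: [[-0.183, 0.983, -0.0], [0.983, 0.183, 0.0], [0.0, 0.0, -1.0]]
force: [0.7, 0.2, 0.5]
gripper_width: 0.974
gripper_force: 0.0
```

send_rows --pt "94 0 0 35 0" --pt "94 0 0 75 0" --pt "94 0 0 100 0" --pt "0 -10 40 100 0" --pt "0 -20 80 100 0" --pt "0 -32 125 100 0" --pt "0 -46 165 100 0" --pt "0 -46 180 100 0"

```text
clock: 7.2
ee_pos: [573.9, -52.6, 386.5]
eef_rot: [[-0.185, 0.983, 0.001], [0.983, 0.185, -0.0], [-0.0, 0.001, -1.0]]
force: [0.0, -0.2, -0.6]
gripper_width: 0.503
gripper_force: 0.0
```

```bash
python3 - <<'E'
from m import *
c=cam('scene');save(c,'s2')
o=manip.get_obs();print(o['clock'],o['ee_pos'])
E
python3 -c "
import cv2
a=cv2.imread('pics/s2.png')[110:310,180:380];cv2.imwrite('pics/s2c.png',cv2.resize(a,None,fx=3,fy=3))"
```

```text
7.25 [574.51378243 -51.76699712 386.27567952]
```

View pics/s2c.png

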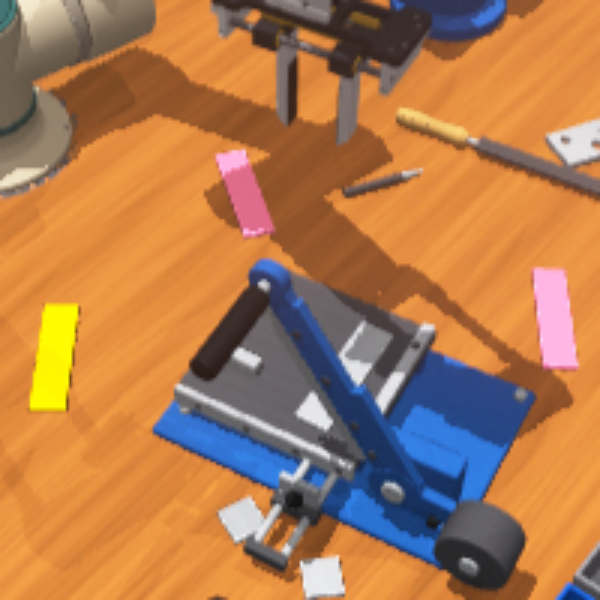

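The crop shows the blade arm raised at an angle on its stop, with the grip at (230,330), and the bar still on the bed. Now I'll go down in front of the bar's near edge.

send_rows --pt "0 0 0 -45 0" --pt "0 0 0 -95 0" --pt "0 0 0 -145 0" --pt "0 0 0 -195 0" --pt "0 0 0 -245 0" --pt "0 0 0 -280 0" --pt "0 0 0 -300 0" --pt "0 0 0 -310 0"

```text
clock: 8.25
ee_pos: [574.6, -55.6, 73.7]
eef_rot: [[-0.182, 0.983, -0.002], [0.983, 0.182, -0.0], [0.0, -0.002, -1.0]]
force: [0.4, 0.1, -0.2]
gripper_width: 0.006
gripper_force: 0.0
```

```bash
python3 - <<'E'
from m import *
c=cam('wrist');save(c,'w2');P=cloud(c)
np.savez('w2',**{k:c[k] for k in('img','z_map','K','R','t')})
o=manip.get_obs();print(o['clock'],o['ee_pos'],o['gripper_width'])
E
```

```text
8.3 [574.24759842 -55.39376854  73.2740639 ] 0.002211489744105923
```

View pics/w2.png

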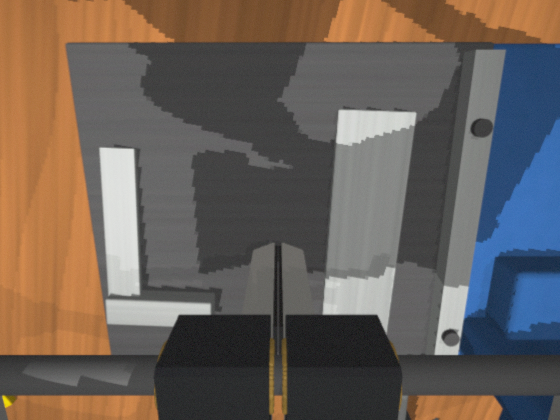

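```bash
python3 - <<'E'
from m import *
c=load('w2');a=np.radians(10.5);M=np.array([[np.cos(a),np.sin(a)],[-np.sin(a),np.cos(a)]])
O=np.array([579,-259])
for n,z,q in(('bar',56,[(338,110),(416,113),(330,240),(406,240),(324,320)]),('fence top face edge',62,[(476,52),(441,300)]),('fence foot',50,[(460,140),(436,350)]),('bed corner',50,[(68,43)])):
    print(n,(ray(c,q,z)[:,:2]@M.T-O).round(1).tolist())
print('tcp',manip.get_obs()['ee_pos'][:2]@M.T-O)
E
```

```text
bar [[8.5, 174.0], [48.0, 172.5], [7.2, 103.7], [49.5, 103.7], [5.6, 52.6]]
fence top face edge [[71.2, 200.6], [70.6, 69.6]]
fence foot [[75.0, 158.2], [77.6, 27.1]]
bed corner [[-126.0, 206.1]]
tcp [-24.46294322  99.88549238]
```

send_rows --pt "0 0 0 -12 0" --pt "0 0 0 -21 0" --pt "0 6 1 -21 0" --pt "0 12 2.2 -21 0" --pt "0 19 3.5 -21 0" --pt "0 26 4.8 -21 0" --pt "0 32 6 -21 0" --pt "0 36 6.7 -21 0"

```text
clock: 9.3
ee_pos: [608.9, -47.9, 54.7]
eef_rot: [[-0.183, 0.983, -0.004], [0.983, 0.183, -0.0], [0.0, -0.004, -1.0]]
force: [-5.7, -1.3, 6.0]
gripper_width: 0.004
gripper_force: 3.8
```

```bash
cat > w.py <<'E'
from m import *
import sys
c=cam('wrist');save(c,sys.argv[1]);np.savez(sys.argv[1],**{k:c[k] for k in('img','z_map','K','R','t')})
a=np.radians(10.5);M=np.array([[np.cos(a),np.sin(a)],[-np.sin(a),np.cos(a)]]);O=np.array([579,-259])
o=manip.get_obs();print(o['clock'],o['ee_pos'],o['force'],'tcp',o['ee_pos'][:2]@M.T-O)
P=cloud(c);xy=P[...,:2]@M.T-O;z=P[...,2]
m=(z>53.5)&(z<58.5)&(xy[...,0]>-8)&(xy[...,0]<68)&(xy[...,1]>0)&(xy[...,1]<195)
l,_=cv2.connectedComponents(m.astype(np.uint8))[1],0
i=np.bincount(l[m]).argmax();q=xy[l==i]
for y in range(10,190,20):
    s=q[abs(q[:,1]-y)<5]
    if len(s)>20:print(y,np.percentile(s[:,0],[1,99]).round(1))
print('y far',np.percentile(q[:,1],99.5))
f=(z>60)&(z<64)&(xy[...,0]>60)&(xy[...,0]<90)&(xy[...,1]>40)&(xy[...,1]<200);print('fence',np.percentile(xy[f][:,0],[1,99]))
E
python3 w.py w3
```

```text
9.35 [609.55072203 -47.80488788  54.68915538] [-4.91720831 -0.89331646  5.0161733 ] tcp [ 11.63198999 100.91381324]
70 [32.5 55.4]
90 [29. 56.]
110 [10.3 56.5]
130 [18.2 57.3]
150 [18.9 57.9]
170 [19.6 58.5]
y far 173.96482896644196
fence [70.75781394 84.96448569]
```

send_rows --pt "0 3 0.5 0 0" --pt "0 6 1.1 0 0" --pt "0 8 1.5 0 0" --pt "0 10 1.9 0 0" --pt "0 12 2.2 0 0" --pt "0 13 2.4 0 0" --pt "0 14 2.6 0 0" --pt "0 15 2.8 0 0"

```text
clock: 10.35
ee_pos: [621.3, -45.7, 54.6]
eef_rot: [[-0.184, 0.983, -0.009], [0.983, 0.184, -0.001], [0.0, -0.009, -1.0]]
force: [-9.2, -2.6, 7.9]
gripper_width: 0.005
gripper_force: 6.2
```

```bash
python3 w.py w4
```

```text
10.4 [621.65946498 -45.82805247  54.62210163] [-8.10849409 -4.31542106  7.18940875] tcp [ 23.89822055 100.65090323]
70 [45.1 67.6]
90 [41.6 67.8]
110 [23.  67.5]
130 [30.3 67.8]
150 [30.7 67.7]
170 [31.4 67.5]
y far 173.86809646516636
fence [70.84955139 84.90428348]
```

send_rows --pt "0 1 0.2 0 0" --pt "0 2 0.4 0 0" --pt "0 3 0.5 0 0" --pt "0 4 0.7 0 0" --pt "0 4 0.7 0 0" --pt "0 4 0.7 0 0" --pt "0 4 0.7 0 0" --pt "0 4 0.7 0 0"

```text
clock: 11.4
ee_pos: [623.1, -46.0, 54.5]
eef_rot: [[-0.184, 0.983, -0.013], [0.983, 0.184, -0.003], [-0.001, -0.013, -1.0]]
force: [-13.5, -5.6, 10.6]
gripper_width: 0.005
gripper_force: 8.5
```

```bash
python3 w.py w5
```

```text
11.45 [623.14432665 -45.99474388  54.53475013] [-13.51951273  -4.58908286  11.05194847] tcp [ 25.32784098 100.21640853]
70 [46.7 67.7]
90 [43.3 67.8]
110 [24.7 67.6]
130 [31.1 67.6]
150 [31.4 67.6]
170 [31.3 67.5]
y far 174.05457077216693
fence [70.88284281 84.88530939]
```

send_rows --pt "0 -10 -1.8 0 0" --pt "0 -18 -3.3 0 0" --pt "0 -18 -3.3 25 0" --pt "0 -18 -3.3 40 0" --pt "0 -12 30 40 0" --pt "0 -8 65 40 0" --pt "0 -2 98.6 40 0" --pt "0 -2 98.6 40 0"

```text
clock: 12.45
ee_pos: [628.3, 56.5, 94.6]
eef_rot: [[-0.186, 0.983, 0.001], [0.983, 0.186, 0.001], [0.0, 0.001, -1.0]]
force: [0.1, -0.0, -0.1]
gripper_width: 0.004
gripper_force: 0.0
```

send_rows --pt "0 0 0 -20 0" --pt "0 0 0 -36 0" --pt "0 0 0 -40 0" --pt "0 0 0 -40 0" --pt "0 0.7 -4 -40 0" --pt "0 1.5 -8 -40 0" --pt "0 2.6 -14 -40 0" --pt "0 3.7 -20 -40 0"

```text
clock: 13.45
ee_pos: [631.4, 34.7, 54.8]
eef_rot: [[-0.182, 0.983, 0.0], [0.983, 0.182, 0.002], [0.002, 0.0, -1.0]]
force: [0.4, 3.4, 1.3]
gripper_width: 0.008
gripper_force: 1.5
```

```bash
python3 w.py w6
```

```text
13.5 [631.6058092   33.84137638  54.74135477] [-1.03868507  1.8654452   1.46008911] tcp [ 48.19661254 177.17368286]
90 [48.2 52.2]
y far 93.88990213353091
fence [70.91692045 84.84144073]
```

send_rows --pt "0 1.3 -7 0 0" --pt "0 2.6 -14 0 0" --pt "0 3.9 -21 0 0" --pt "0 5.2 -28 0 0" --pt "0 6.5 -35 0 0" --pt "0 7.8 -42 0 0" --pt "0 9.1 -49 0 0" --pt "0 10 -54 0 0"

```text
clock: 14.5
ee_pos: [641.5, -20.1, 54.6]
eef_rot: [[-0.183, 0.983, 0.0], [0.983, 0.183, 0.0], [0.0, 0.0, -1.0]]
force: [0.3, 4.3, 3.4]
gripper_width: 0.002
gripper_force: 2.2
```

```bash
python3 - <<'E'
from m import *
t=cam('top');save(t,'t3');o=manip.get_obs();print(o['clock'],o['ee_pos'],o['force'])
cv2.imwrite('pics/t3c.png',cv2.resize(cv2.imread('pics/t3.png')[90:220,235:385],None,fx=4,fy=4,interpolation=cv2.INTER_CUBIC))
E
```

```text
14.55 [641.6429337  -20.81179631  54.53111227] [-0.32746408  2.97485753  1.72189902]
```

View pics/t3c.png

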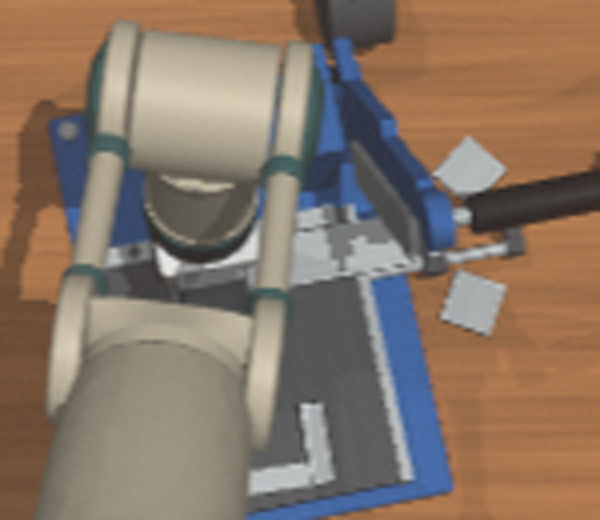

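The bar's end, at crop (415,265), is about 10 mm from the stop plate at (432,262), and the bar still lies along the fence. I'll push on slowly and watch the force.

send_rows --pt "0 0.4 -2 0 0" --pt "0 0.7 -4 0 0" --pt "0 1.1 -6 0 0" --pt "0 1.5 -8 0 0" --pt "0 1.7 -9 0 0" --pt "0 1.9 -10 0 0" --pt "0 2 -11 0 0" --pt "0 2 -11 0 0"

```text
clock: 15.55
ee_pos: [643.5, -30.9, 54.5]
eef_rot: [[-0.183, 0.983, 0.0], [0.983, 0.183, -0.0], [-0.0, 0.0, -1.0]]
force: [-1.2, 2.4, 2.2]
gripper_width: 0.001
gripper_force: 1.8
```

send_rows --pt "0 0.2 -1 0 0" --pt "0 0.4 -2 0 0" --pt "0 0.5 -3 0 0" --pt "0 0.7 -4 0 0" --pt "0 0.9 -5 0 0" --pt "0 1.1 -6 0 0" --pt "0 1.1 -6 0 0" --pt "0 1.1 -6 0 0"

```text
clock: 16.55
ee_pos: [643.9, -33.6, 54.5]
eef_rot: [[-0.182, 0.983, -0.001], [0.983, 0.182, 0.005], [0.005, -0.0, -1.0]]
force: [-1.8, 10.8, 3.9]
gripper_width: 0.004
gripper_force: 5.2
```

Contact with the stop. I'll press a little more, back off, rise and look.

send_rows --pt "0 0.2 -1 0 0" --pt "0 0.4 -2 0 0" --pt "0 0.4 -2 0 0" --pt "0 -1 6 0 0" --pt "0 -4 20 0 0" --pt "0 -6 30 10 0" --pt "0 -8 45 50 0" --pt "0 -10 55 90 0"

```text
clock: 17.55
ee_pos: [634.3, 18.7, 145.7]
eef_rot: [[-0.183, 0.983, -0.0], [0.983, 0.183, -0.001], [-0.001, -0.0, -1.0]]
force: [0.9, -0.6, 0.3]
gripper_width: 0.004
gripper_force: 0.0
```

```bash
sed -i 's/-8)/10)/' w.py; python3 w.py w7
```

```text
17.6 [637.56198181  19.77117634 152.18272683] [1.10535609 0.26049026 2.49773329] tcp [ 51.4889582  162.25366338]
70 [49.8 50.6]
y far 84.49160715471646
fence [71.01010068 84.82832716]
```

send_rows --pt "0 0 0 40 0" --pt "0 -20 10 80 0" --pt "0 -60 30 110 0" --pt "0 -105 55 120 0" --pt "0 -150 80 120 0" --pt "0 -200 105 120 0" --pt "0 -245 130 120 0" --pt "0 -290 150 120 0"

```text
clock: 18.6
ee_pos: [343.1, 168.7, 265.0]
eef_rot: [[-0.183, 0.983, 0.002], [0.983, 0.183, -0.0], [-0.0, 0.002, -1.0]]
force: [-0.7, 0.2, 0.2]
gripper_width: 0.004
gripper_force: 0.0
```

```bash
python3 - <<'E'
from m import *
a=[]
for n in('top','scene'):
    t=cam(n);save(t,n+'9');np.savez(n+'9',**{k:t[k] for k in('img','z_map','K','R','t')})
print(manip.get_obs()['ee_pos'])
A=cv2.resize(cv2.imread('pics/top9.png')[90:220,255:355],None,fx=4,fy=4,interpolation=cv2.INTER_CUBIC)
B=cv2.resize(cv2.imread('pics/scene9.png')[190:320,235:335],None,fx=4,fy=4,interpolation=cv2.INTER_CUBIC)
cv2.imwrite('pics/chk.png',np.hstack([A,B]))
E
```

```text
[340.24663471 169.08577753 265.25156834]
```

View pics/chk.png

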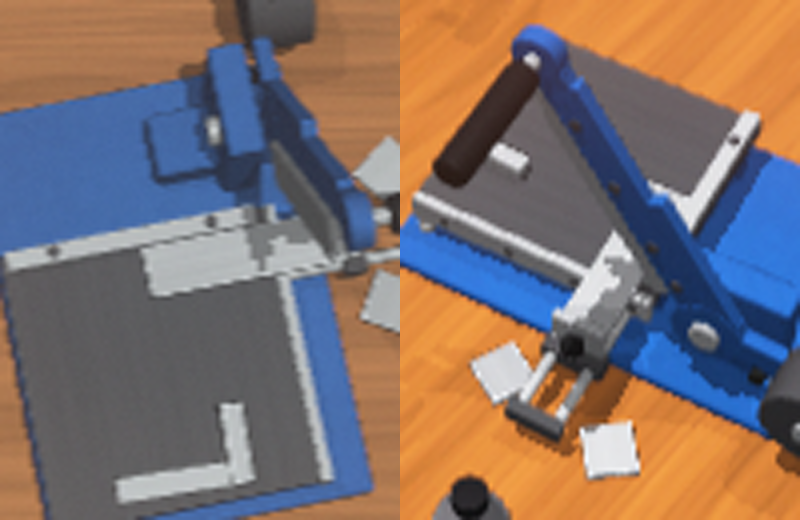

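```bash
cat > e.py <<'E'
from m import *
import sys
c=load(sys.argv[1]);g=cv2.cvtColor(c['img'],cv2.COLOR_RGB2GRAY).astype(float)
a=np.radians(10.5);M=np.array([[np.cos(a),np.sin(a)],[-np.sin(a),np.cos(a)]]);O=np.array([579,-259])
def s2w(x,y,z): return np.r_[M.T@(np.array([x,y])+O),z]
# sample gray profiles across x in the shear frame
def edge(y,lo,hi,z):
    xs=np.arange(lo,hi,.5);uv=proj(c,[s2w(x,y,z) for x in xs]).astype(np.float32)
    p=cv2.remap(g.astype(np.float32),uv[:,:1],uv[:,1:],cv2.INTER_LINEAR).ravel()
    p=cv2.GaussianBlur(p[:,None],(1,9),2).ravel()if 0 else p
    d=np.gradient(np.convolve(np.pad(p,3,'edge'),np.ones(7)/7,'valid'));i=d.argmax();return xs[i],round(d[i],1)
for y in range(-35,105,10): print(y,'near edge',edge(y,12,45,56))
print('fence foot',[edge(y,58,82,50) for y in(115,130,145,160,180)])
E
python3 e.py top9
```

```text
-35 near edge (np.float64(22.5), np.float64(7.8))
-25 near edge (np.float64(30.5), np.float64(8.9))
-15 near edge (np.float64(23.0), np.float64(8.1))
-5 near edge (np.float64(24.5), np.float64(8.3))
5 near edge (np.float64(30.0), np.float64(6.9))
15 near edge (np.float64(29.0), np.float64(14.5))
25 near edge (np.float64(30.0), np.float64(7.9))
35 near edge (np.float64(29.5), np.float64(12.6))
45 near edge (np.float64(28.5), np.float64(13.8))
55 near edge (np.float64(30.5), np.float64(8.1))
65 near edge (np.float64(29.5), np.float64(13.0))
75 near edge (np.float64(28.5), np.float64(12.7))
85 near edge (np.float64(30.0), np.float64(10.0))
95 near edge (np.float64(29.0), np.float64(12.9))
fence foot [(np.float64(72.5), np.float64(13.0)), (np.float64(72.5), np.float64(12.8)), (np.float64(72.0), np.float64(11.5)), (np.float64(72.0), np.float64(11.8)), (np.float64(72.5), np.float64(10.3))]
```

send_rows --pt "0 30 -25 0 0" --pt "0 70 -65 0 0" --pt "0 110 -105 0 0" --pt "0 150 -145 0 0" --pt "0 190 -185 -20 0" --pt "0 230 -220 -60 0" --pt "0 263 -248 -100 0" --pt "0 263 -248 -150 0"

```text
clock: 19.7
ee_pos: [611.6, -83.8, 113.2]
eef_rot: [[-0.18, 0.984, 0.005], [0.984, 0.18, -0.003], [-0.004, 0.004, -1.0]]
force: [-0.1, -0.1, -0.2]
gripper_width: 0.006
gripper_force: 0.0
```

send_rows --pt "0 0 0 -30 0" --pt "0 0 0 -50 0" --pt "0 0 0 -60 0" --pt "0 0 0 -60 0" --pt "0 4 0.7 -60 0" --pt "0 8 1.5 -60 0" --pt "0 12 2.2 -60 0" --pt "0 16 3 -60 0"

```text
clock: 20.7
ee_pos: [624.0, -76.6, 54.8]
eef_rot: [[-0.183, 0.983, 0.001], [0.983, 0.183, -0.0], [-0.0, 0.001, -1.0]]
force: [-0.1, 0.3, -0.8]
gripper_width: 0.008
gripper_force: 0.0
```

send_rows --pt "0 2 0.4 0 0" --pt "0 4 0.7 0 0" --pt "0 5 0.9 0 0" --pt "0 6 1.1 0 0" --pt "0 7 1.3 0 0" --pt "0 8 1.5 0 0" --pt "0 8 1.5 0 0" --pt "0 8 1.5 0 0"

```text
clock: 21.7
ee_pos: [628.1, -75.7, 54.2]
eef_rot: [[-0.183, 0.983, -0.007], [0.983, 0.183, -0.001], [0.001, -0.007, -1.0]]
force: [-6.3, -1.6, 3.9]
gripper_width: 0.004
gripper_force: 4.1
```

```bash
python3 w.py w8
```

```text
21.75 [628.09640468 -75.70671258  54.22473944] [-7.20624075 -2.34281261  4.07373796] tcp [24.78241978 70.09952496]
50 [44.4 67.8]
70 [40.9 67.7]
90 [31.1 67.6]
y far 100.29481804981415
fence [70.86078394 84.91402216]
```

The bar is firm on the fence: contact is at the same place as before, and the bar does not give. Backing away.

send_rows --pt "0 -8 -1.5 0 0" --pt "0 -18 -3 0 0" --pt "0 -20 -3 30 0" --pt "0 -20 0 80 0" --pt "0 -40 15 130 0" --pt "0 -75 40 180 0" --pt "0 -120 65 200 0" --pt "0 -165 90 200 0"

```text
clock: 22.75
ee_pos: [466.7, 15.5, 256.8]
eef_rot: [[-0.183, 0.983, 0.007], [0.983, 0.183, 0.0], [-0.001, 0.007, -1.0]]
force: [0.4, 0.5, -0.4]
gripper_width: 0.003
gripper_force: 0.0
```

send_rows --pt "0 -40 40 0 0" --pt "0 -80 80 0 0" --pt "0 -110 110 0 0" --pt "0 -110 110 0 0" --pt "0 -110 110 0 0" --pt "0 -110 110 0 0" --pt "0 -110 110 0 0" --pt "0 -110 110 0 0"

```text
clock: 23.75
ee_pos: [357.0, 124.4, 254.3]
eef_rot: [[-0.182, 0.983, -0.0], [0.983, 0.182, -0.0], [-0.0, -0.0, -1.0]]
force: [-0.1, -0.4, -0.3]
gripper_width: 0.002
gripper_force: 0.0
```

```bash
python3 - <<'E'
from m import *
for n in('top','scene'):
    t=cam(n);save(t,n+'10');np.savez(n+'10',**{k:t[k] for k in('img','z_map','K','R','t')})
d=load('scene9');print('scene change',[(np.abs(d['img'].astype(int)-t['img'])[190:320,235:335].max(-1)>40).sum()])
cv2.imwrite('pics/fin.png',cv2.resize(t['img'][225:300,255:355,::-1],None,fx=8,fy=8,interpolation=cv2.INTER_CUBIC))
E
python3 e.py top10 | awk 'NR>7'
```

```text
scene change [np.int64(128)]
35 near edge (np.float64(29.5), np.float64(12.7))
45 near edge (np.float64(29.0), np.float64(11.5))
55 near edge (np.float64(30.5), np.float64(9.4))
65 near edge (np.float64(29.5), np.float64(15.0))
75 near edge (np.float64(28.5), np.float64(10.8))
85 near edge (np.float64(30.5), np.float64(11.6))
95 near edge (np.float64(29.0), np.float64(15.1))
fence foot [(np.float64(72.5), np.float64(12.9)), (np.float64(72.5), np.float64(13.0)), (np.float64(72.0), np.float64(11.6)), (np.float64(72.0), np.float64(11.9)), (np.float64(72.5), np.float64(10.8))]
```

View pics/fin.png

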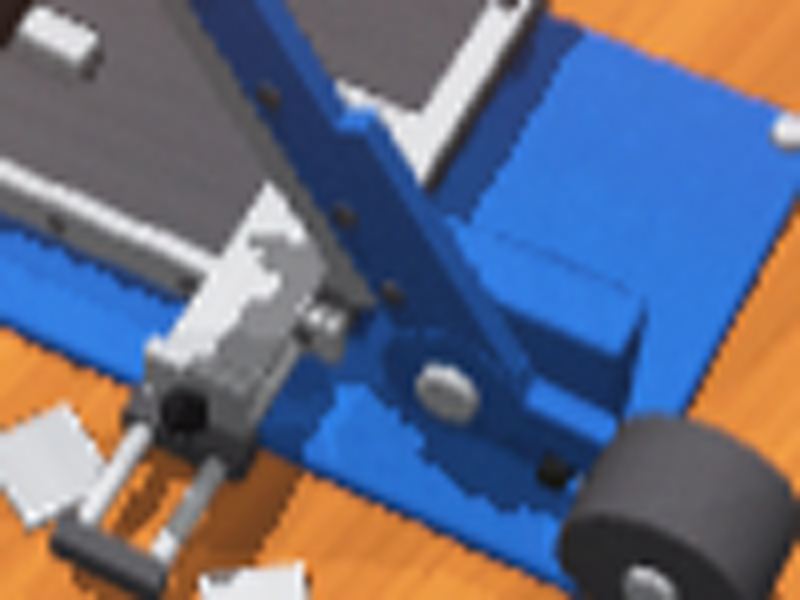

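The crop shows the bar running out under the raised blade and up to the stop plate at (190,370), and the arm is up.

```bash
python3 -c "
from plant import manip
print(manip.close_job())"
```

```text
the job is handed in; nothing more can be done
None
```

I handed the job in at about 24 s. The blade arm is up on its stop, the bar lies along the fence with its end against the length stop, and nothing else was touched as far as I saw. The hand-in returned no verdict.

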